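# Tare the scale with the empty bowl, then weigh a pipe coupling

### The arm

A 6-joint arm with a two-finger parallel gripper is mounted at the origin on the work surface. World frame = base frame: x ahead of the robot, y to its left, z up, the work surface at z = 0. Lengths are in m, angles in rad, forces in N, time in s.
With the tool pointing down it reaches from about 0.275 to 0.75 m from the base axis. Payload 10.2 kg.
Tool frame: the origin (TCP) lies midway between the tips of the shut fingers; the grasp point (between the pads) lies 19 mm behind it (tcp_to_grasp is the distance from the TCP to the grasp point, in m); z points along the fingers, y is the direction in which the jaws open and shut (so a half turn about z gives the same grasp; the last joint's range is limited). The gripper opens to 85 mm and grips with 20 to 120 N. Pads are 22 mm wide; open, the fingers measure 114 mm over their backs; the gripper's body (76 mm by 85 mm) begins 54 mm behind the grasp point. The pads swing forward as they close: fully open they stand 13 mm farther back than shut.
Start: joints at [0.986, 0.313, 1.498, -0, 1.331, -0.223], TCP at [0.186, 0.491, 0.231] pointing down, gripper open.
Joint ranges: [-2.94, 2.94], [-0.97, 2.17], [0.19, 2.56], [-1.23, 4.37], [0.02, 3.11], [-2.88, 2.88]. Speed limits (rad/s): [2.39, 2.39, 3.01, 3.14, 3.14, 3.14].

### API

Orientations are given as a unit quaternion [x, y, z, w].
In Python, from cell import * gives the robot as it stands. Calls block until the motion is done:
- move_pose(position, orientation): joint-space move of the TCP to a pose.
- move_linear(position, attitude=None, rate=0.15, until_force=None): straight line of the TCP; attitude=None keeps the orientation; rate is the mean speed in m/s. With until_force (N) it stops when the force on the tool has changed by that much, and returns True; else False.
- move_j(angles): joint-space move.
- gripper_to(opening): finger opening in m; the grip force is fixed at half the most; returns when the fingers have stopped.
- wait(seconds).
- solve_ik(position, orientation): joint angles nearest the present ones, or None.
- get_image(name): name is "side" or "top" or "wrist"; returns the picture (384x512x3 uint8, blue, green, red); there is no depth.
- calibration(name): a dict with "vfov" (degrees; the focal length in pixels is half the picture's height over the tangent of half this angle, whatever the lens; pixels are square), "cx", "cy" (the principal point, pixels), "dist" ([k1, k2, p1, p2, k3] as OpenCV has them; the pictures are not rectified), "R" (3x3) and "t" (3): a world point X has camera coordinates R X + t. Camera axes: x right, y down, z forward; pixel columns grow to the right and rows downward; lengths in m; the calibration is good to about 2 mm. A picture is of the moment at which its call begins: read the wrist's pose just before it. calibration takes no time and is no camera call; for the wrist camera it gives the pose at the moment of the call.
A pose or a line that the arm cannot do raises PlanningError and nothing moves.
- sign_off(): hands the job in, once; it reports no verdict.
Trained networks look in the newest picture that a camera, given by its name, has taken for a name from the list of things; names that differ only in an ending like _2 or _b are one class to them, and where a whole thing is asked for, a point or a joint stands for the part that bears it (a point fixed in the world has none). Each returns a list of dicts, best first, with "score" (0 to 1); they miss things now and then, are a little off and sometimes report something else, mostly with a low value. They report only what shows in the picture. A call takes as long as a camera call. They do not tell look-alikes from the thing itself.
- masks_of(camera, name): "mask" (384x512 bool, what is visible of it) and "xy" ([column, row] in pixels, amid what is visible of it).
Readings, each from a call of its own:
- current_t(): time.
- current_joint_pos(): joint angles.
- current_qd(): joint speeds.
- current_effort(): joint torques, N m.
- current_tool_pos(): TCP position.
- current_orientation(): TCP orientation.
- current_ft_force(): force on the tool from outside, world axes, zero at the start.
- current_wrist_torque(): the same for the moment, N m.
- current_gripper_width(): finger opening in m.
Only numpy, scipy, OpenCV 4.12 (cv2) and the standard library are available. Lean on these libraries where they do the work, as an engineer would, in place of code of your own. Each camera call takes 0.05 s, during which the arm holds its last target.

### The job

Put the empty steel bowl on the bench scale and slide it over the weighing tray, pressing only lightly, until its foot drops level into the tray's pocket, and let go of it. Then press the tare key down and hold it for about a second, never pushing hard on the scale, and after that set the pipe coupling gently in the bowl without touching the tare key again. Leave the other things on the bench where they are.

Things in the scene. Friction and masses are not known exactly. Their poses are not given: they have to be found in the camera images.
- scale: Flat grey bench scale fixed to the bench, 240 mm (its x) by 210 mm (its y), casing top 36 mm above the bench. Origin: centre of its underside. Its -x edge, nearer the robot, carries a display (+y half) and the round tare key (-y half); the weighing tray stands over the rest. Over 30 N between bowl and scale, or over 20 N between fingers and scale or key, overloads it.
- seat_mid (a point): Point of the scale, axes as the scale's, 40 mm to +x of its origin and 49 mm up, on the top of the aluminium weighing tray, 130 mm (x) by 160 mm (y). The tray stands in stiff guides up to 20 mm to either side of its middle position along the scale's y, which is not measured; this point is where its centre would be in the middle position. About 18 N along y shifts it; it sinks 1 mm per 8 N.
- pocket_mid (a point): 5 mm below seat_mid: the floor height of the pocket in the tray's centre (44 mm above the bench), for the middle position; the true pocket lies up to 20 mm off along the scale's y. Pocket 84 mm (x) by 63 mm (y), 5 mm deep, square edges; the bowl's foot has 12 mm room each side along x and 1.5 mm along y.
- tare (a joint): Travel of the tare key, m: 0 up, 0.006 fully down; spring, about 6 N fully down. It counts as pressed beyond 0.004.
- tare_top (a point): Centre of the top of the tare key, a round button 26 mm across in a black housing on the scale; pressed straight down.
- bowl: Loose round steel bowl, about 0.35 kg, 128 mm across the rim, 70 mm high. Wall 8 mm thick, upright over the top 38 mm: pinch it with one finger inside. Solid round foot 60 mm across under it, 10 mm high. Inner floor 16 mm above the underside, about 80 mm across. Origin: centre of the foot's underside; z up. On the pocket's floor it is 5 mm lower than on the tray. Pinched, it may swing up to 10 mm.
- coupling: Plain steel pipe coupling, an upright open tube 34 mm across and 55 mm high, bore 24 mm, about 0.2 kg. Origin: centre of its underside. May stand or lie in the bowl.
- cap: Bystander: steel pipe cap, a low solid disc 48 mm across, 28 mm high. Origin: centre of its underside.
- hexplug: Bystander: steel plug, a hexagon head 44 mm across the corners, 16 mm high, with a 26 mm round stub on top, 38 mm high in all. Origin: centre of its underside.
- jar: Bystander: closed glass jar with a steel cap, 72 mm across, 90 mm high. Origin: centre of its underside.
Not all that is in view belongs to the job. Several things have the shape of the bowl; the one meant has the colours described above.

How it is judged:
By the outcome, as a careful person would: the job done as asked, in the order asked, and still so for the second after the job is handed in, with the robot touching nothing.
It also fails if it takes over 72 s, if anything falls off the work surface, if the arm or the gripper's body presses on something with over 40 N, if the wrist force passes 120 N, or if a joint passes its speed limit or range.

## Working session

There is one attempt and no reset: what is moved stays moved. The work goes in short steps, each a Python script; the robot and the scene stay as the last script left them, time stands still between calls to the robot, and variables do not carry over. Pictures are saved under pics/ and viewed, and the job is handed in when it is done.

```bash
ls; mkdir -p pics
cat > h.py <<'E'
from cell import *
import numpy as np, cv2
def K(c):
    f=192/np.tan(np.radians(c['vfov'])/2); return np.array([[f,0,c['cx']],[0,f,c['cy']],[0,0,1]])
def ray(name,px,c=None):
    c=c or calibration(name)
    u=cv2.undistortPoints(np.array([[px]],float),K(c),np.array(c['dist'],float))[0,0]
    R=np.array(c['R']);t=np.array(c['t'])
    return -R.T@t, R.T@np.array([u[0],u[1],1.])
def atz(name,px,z,c=None):
    o,d=ray(name,px,c); return o+d*(z-o[2])/d[2]
def proj(name,X,c=None):
    c=c or calibration(name)
    R=np.array(c['R']);t=np.array(c['t'])
    p,_=cv2.projectPoints(np.atleast_2d(np.array(X,float)),cv2.Rodrigues(R)[0],t,K(c),np.array(c['dist'],float)); return p[:,0]
E
python3 - <<'E'
from h import *
for n in ["top","side","wrist"]:
    cv2.imwrite(f"pics/a_{n}.png",get_image(n))
    c=calibration(n);print(n,c['vfov'],c['dist'],(-np.array(c['R']).T@np.array(c['t'])).round(3),np.array(c['R']).round(2).tolist())
    for o in ["scale","bowl","coupling","cap","hexplug","jar","tare_top","seat_mid","pocket_mid","tare"]:
        r=masks_of(n,o); print(n,o,[(round(x['score'],2),np.round(x['xy']).tolist(),int(x['mask'].sum())) for x in r])
print(current_t(),current_tool_pos(),current_orientation(),current_gripper_width())
E
```

```text
pics
top 52.38654685840139 [-0.10976532  0.          0.          0.          0.        ] [0.332 0.079 1.123] [[0.01, -1.0, 0.01], [-0.98, -0.01, -0.2], [0.2, -0.0, -0.98]]
top scale []
top bowl [(0.97, [170.0, 206.0], 1735), (0.83, [104.0, 193.0], 1757)]
top coupling [(0.6, [369.0, 189.0], 168)]
top cap [(0.57, [361.0, 221.0], 221), (0.4, [303.0, 217.0], 60)]
top hexplug [(0.63, [405.0, 207.0], 192)]
top jar [(0.78, [207.0, 156.0], 632)]
top tare_top []
top seat_mid [(0.68, [283.0, 192.0], 6132)]
top pocket_mid [(0.75, [286.0, 188.0], 6110)]
top tare [(0.56, [302.0, 219.0], 68)]
side 49.974084019507 [-0.12425152  0.          0.          0.          0.        ] [ 0.288 -0.811  0.744] [[0.96, -0.29, 0.01], [-0.16, -0.58, -0.8], [0.24, 0.76, -0.6]]
side scale [(0.94, [257.0, 222.0], 5119)]
side bowl [(0.96, [208.0, 158.0], 1041), (0.86, [210.0, 129.0], 839)]
side coupling [(0.78, [293.0, 285.0], 357)]
side cap [(0.54, [251.0, 295.0], 339)]
side hexplug []
side jar [(0.72, [263.0, 164.0], 673)]
side tare_top [(0.65, [228.0, 231.0], 67)]
side seat_mid [(0.8, [257.0, 223.0], 5137)]
side pocket_mid [(0.62, [257.0, 222.0], 5270)]
side tare [(0.52, [230.0, 233.0], 79), (0.19, [256.0, 224.0], 5041)]
wrist 62.04287193878299 [0.01839752 0.         0.         0.         0.        ] [0.109 0.52  0.375] [[0.35, 0.94, 0.0], [0.89, -0.34, 0.32], [0.3, -0.11, -0.95]]
wrist scale []
wrist bowl [(0.93, [340.0, 360.0], 763)]
wrist coupling []
wrist cap []
wrist hexplug []
wrist jar []
wrist tare_top []
wrist seat_mid []
wrist pocket_mid []
wrist tare []
1.65 [0.18585459 0.4910165  0.23130309] [1.79915677e-01 9.83682037e-01 5.37324213e-06 3.51845700e-06] 0.08534000713676783
```

View pics/a_top.png

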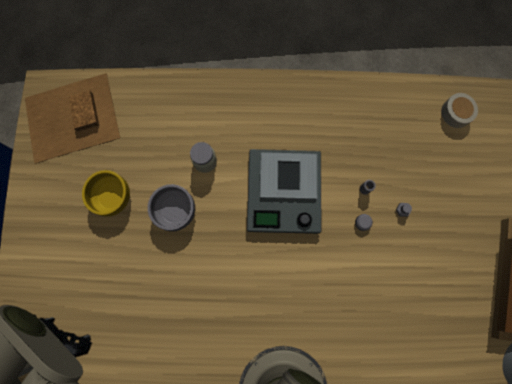

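View pics/a_side.png

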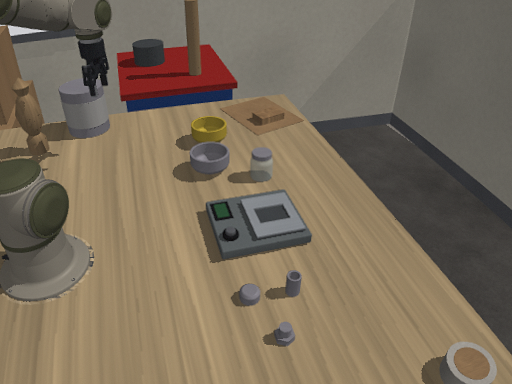

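View pics/a_wrist.png

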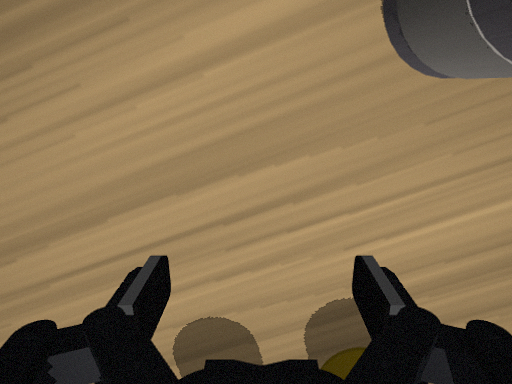

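The grey bowl sits at (171,207) in top and the yellow one at (105,193) is the look-alike. The scale is around (285,190), with its key at (304,219). The coupling is at (368,187), the cap at (363,222), the hexplug at (404,209) and the jar at (203,156).

```bash
python3 - <<'E'
import cv2
im=cv2.imread('pics/a_top.png')
cv2.imwrite('pics/z1.png',cv2.resize(im[140:245,240:330],None,fx=6,fy=5.7,interpolation=cv2.INTER_CUBIC)[:600])
im=cv2.imread('pics/a_side.png')
cv2.imwrite('pics/z2.png',cv2.resize(im[180:260,200:315],None,fx=6,fy=6,interpolation=cv2.INTER_CUBIC))
E
python3 - <<'E'
from h import *
for p,z in [((171,207),.07)]:print(atz('top',p,z))
r=masks_of('top','bowl')[0]['mask'] if 0 else None
get_image('top')
for n,z in [('bowl',.06),('coupling',.03),('cap',.014),('hexplug',.02),('jar',.05)]:
    for x in masks_of('top',n): print(n,atz('top',x['xy'],z).round(3),round(x['score'],2))
get_image('side')
for n,z in [('bowl',.04),('coupling',.027),('cap',.014),('hexplug',.02),('jar',.045),('tare_top',.04)]:
    for x in masks_of('side',n): print('s',n,atz('side',x['xy'],z).round(3))
E
```

```text
[0.49413197 0.31269994 0.07      ]
bowl [0.496 0.323 0.06 ] 0.97
bowl [0.528 0.505 0.06 ] 0.81
coupling [ 0.575 -0.241  0.03 ] 0.65
cap [ 0.466 -0.226  0.014] 0.57
hexplug [ 0.517 -0.357  0.02 ] 0.64
jar [0.645 0.228 0.05 ] 0.81
s bowl [0.493 0.332 0.04 ]
s bowl [0.559 0.535 0.04 ]
s coupling [ 0.568 -0.246  0.027]
s cap [ 0.469 -0.238  0.014]
s hexplug [ 0.503 -0.362  0.02 ]
s hexplug [ 0.477 -0.024  0.02 ]
s hexplug [ 0.553 -0.006  0.02 ]
s jar [0.653 0.244 0.045]
s jar [ 0.459 -0.251  0.045]
s jar [ 0.567 -0.264  0.045]
s tare_top [ 0.474 -0.04   0.04 ]
```

View pics/z1.png

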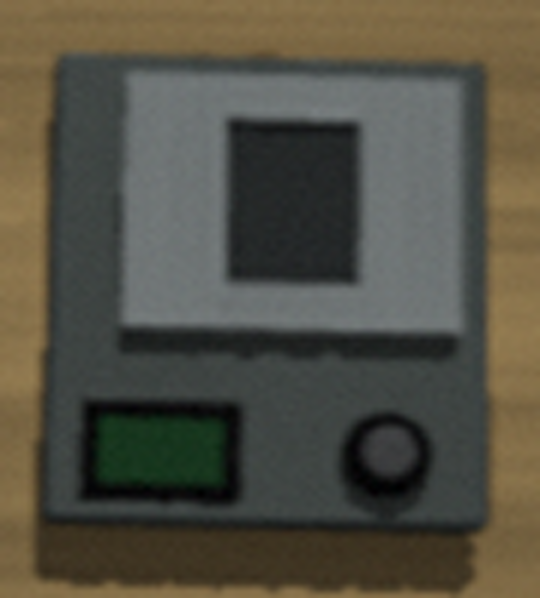

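View pics/z2.png

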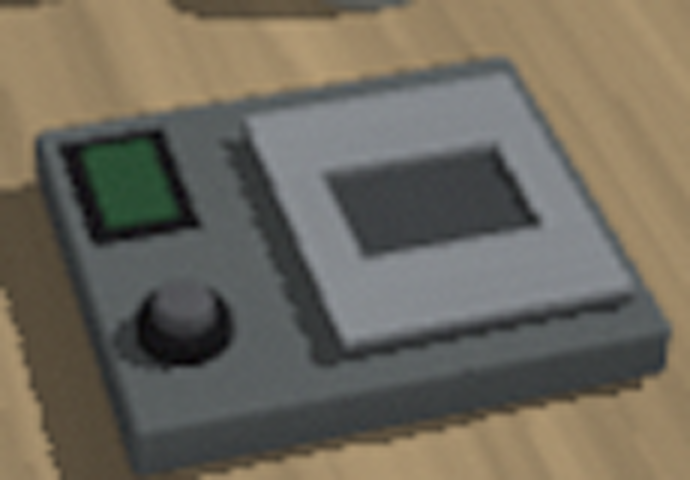

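Run:
```python
from h import *
print(current_t(),current_tool_pos())
def s(n,pts,z,ox,oy,fx,fy):
    for p in pts: print(n,atz(n,((p[0]+.5)/fx-.5+ox,(p[1]+.5)/fy-.5+oy),z).round(4))
a=(240,140,6,5.7);b=(200,180,6,6)
print('pocket');s('top',[(228,120),(358,122),(355,283),(228,281)],.049,*a)
s('side',[(325,175),(497,147),(540,220),(365,256)],.049,*b)
print('tray');s('top',[(128,72),(462,80),(460,333),(121,330)],.049,*a)
s('side',[(243,124),(512,70),(634,292),(345,350)],.049,*b)
print('casing');s('top',[(57,57),(484,66),(486,524),(42,518)],.036,*a)
s('side',[(40,140),(510,62),(667,340),(138,432)],.036,*b)
print('key');s('top',[(394,452)],.05,*a);s('side',[(187,305)],.05,*b)
```

```text
2.3 [0.18583355 0.49101122 0.2312877 ]
pocket
top [0.6359 0.0202 0.049 ]
top [ 0.6359 -0.0417  0.049 ]
top [ 0.5535 -0.0397  0.049 ]
top [0.5536 0.02   0.049 ]
side [0.5548 0.0158 0.049 ]
side [0.6365 0.0139 0.049 ]
side [ 0.6367 -0.0405  0.049 ]
side [ 0.5549 -0.0424  0.049 ]
tray
top [0.6602 0.0681 0.049 ]
top [ 0.6588 -0.0919  0.049 ]
top [ 0.5291 -0.0888  0.049 ]
top [0.5283 0.0698 0.049 ]
side [0.5294 0.0622 0.049 ]
side [0.6641 0.068  0.049 ]
side [ 0.658  -0.0965  0.049 ]
side [ 0.5287 -0.097   0.049 ]
casing
top [0.6716 0.1025 0.036 ]
top [ 0.6704 -0.1049  0.036 ]
top [ 0.4364 -0.1017  0.036 ]
top [0.4367 0.1051 0.036 ]
side [0.4396 0.0925 0.036 ]
side [0.6726 0.0909 0.036 ]
side [ 0.6666 -0.1157  0.036 ]
side [ 0.4379 -0.1073  0.036 ]
key
top [ 0.4696 -0.0571  0.05  ]
side [ 0.4727 -0.0532  0.05  ]
```

```bash
cat >> h.py <<'E'
from scipy.optimize import minimize
def cyl(prof):
    th=np.linspace(0,2*np.pi,60,endpoint=False)
    return np.vstack([np.c_[r*np.cos(th),r*np.sin(th),np.full(60,z)] for r,z in prof])
PR={'bowl':cyl([(.064,.07),(.064,.032),(.03,0)]),'coupling':cyl([(.017,0),(.017,.055)]),'cap':cyl([(.024,0),(.024,.028)]),'jar':cyl([(.036,0),(.036,.09)])}
def fitmask(name,mask,model,x0,z=0.,c=None):
    c=c or calibration(name); M=mask.astype(np.uint8)
    S=8
    big=cv2.resize(M,None,fx=S,fy=S,interpolation=cv2.INTER_NEAREST)
    def cost(p):
        q=proj(name,PR[model]+[p[0],p[1],z],c); h=cv2.convexHull(((q+.5)*S-.5).astype(np.float32)).astype(np.int32)
        im=np.zeros_like(big);cv2.fillConvexPoly(im,h,1)
        return 1-(im&big).sum()/((im|big).sum()+1e-9)
    r=minimize(cost,x0,method='Nelder-Mead',options=dict(initial_simplex=np.array([x0,x0+np.array([.012,0]),x0+np.array([0,.012])]),xatol=2e-4,fatol=1e-4))
    return r.x,1-r.fun
def down(jx,jy):
    # tool pointing down with tool y axis along (jx,jy)
    n=np.hypot(jx,jy);y=np.array([jx/n,jy/n,0]);zz=np.array([0,0,-1.]);x=np.cross(y,zz)
    from scipy.spatial.transform import Rotation as R
    return R.from_matrix(np.c_[x,y,zz]).as_quat()
E
python3 - <<'E'
from h import *
for cam in ['top','side']:
    get_image(cam)
    for n,x0 in [('bowl',(.495,.322)),('coupling',(.572,-.243))]:
        m=masks_of(cam,n)
        if m: print(cam,n,fitmask(cam,m[0]['mask'],n,np.array(x0)))
for jx in (1,-1):
  for p in [(.436,.322,.2),(.436,.322,.03),(.535,-.011,.25),(.535,-.011,.07)]:
    j=solve_ik(list(p),list(down(jx,0)));print(jx,p,None if j is None else np.round(j,2))
E
```

```text
top bowl (array([0.4956602, 0.3156324]), np.float64(0.9544811423115233))
top coupling (array([ 0.56832782, -0.23981012]), np.float64(0.8284326259268023))
side bowl (array([0.53501867, 0.50025543]), np.float64(0.9165160823996944))
side coupling (array([ 0.56859599, -0.24248786]), np.float64(0.9524695602928299))
1 (0.436, 0.322, 0.2) [ 0.42  0.38  1.49 -0.    1.27  0.42]
1 (0.436, 0.322, 0.03) [ 0.42  0.59  1.66 -0.    0.89  0.42]
1 (0.535, -0.011, 0.25) [-0.24  0.32  1.44 -0.    1.38 -0.24]
1 (0.535, -0.011, 0.07) [-0.24  0.52  1.66 -0.    0.97 -0.24]
-1 (0.436, 0.322, 0.2) [ 0.42  0.38  1.49 -0.    1.27 -2.72]
-1 (0.436, 0.322, 0.03) [ 0.42  0.59  1.66 -0.    0.89 -2.72]
-1 (0.535, -0.011, 0.25) None
-1 (0.535, -0.011, 0.07) None
```

Run:
```python
from h import *
q=list(down(1,0))
move_pose([.436,.317,.19],q)
gripper_to(.06)
c=calibration('wrist'); im=get_image('wrist');cv2.imwrite('pics/b_wrist.png',im)
for x in masks_of('wrist','bowl'): print(x['score'],x['xy'],fitmask('wrist',x['mask'],'bowl',np.array([.4957,.3160]),c=c))
get_image('side')
for x in masks_of('side','bowl'): print(x['score'],x['xy'],fitmask('side',x['mask'],'bowl',np.array([.4957,.3160])))
print(current_t(),current_ft_force())
```

```text
0.61 [381.9, 8.5] (array([0.4957, 0.316 ]), np.float64(0.0))
0.6 [329.4, 180.2] (array([0.49637806, 0.31694851]), np.float64(0.9852842579069245))
0.73 [211.7, 157.1] (array([0.49652353, 0.30845051]), np.float64(0.9601041373487058))
0.65 [208.1, 128.6] (array([0.53489622, 0.50094109]), np.float64(0.9022265578203197))
4.35 [-0.08978244 -0.29591464  0.26137906]
```

View pics/b_wrist.png

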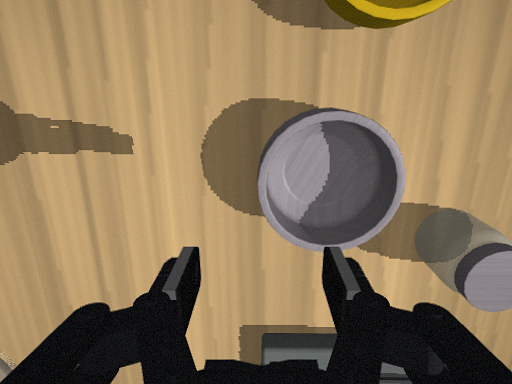

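The grey bowl's rim is centred at (331,178) in the wrist picture, and the fit gives (0.496, 0.317), in agreement with top. Next I'll grasp its -x wall.

Run:
```python
from h import *
print(move_linear([.4364,.317,.036],rate=.12,until_force=6))
gripper_to(.0)
print(current_gripper_width(),current_tool_pos(),current_t())
p=current_tool_pos()
move_linear([p[0],p[1],.19],rate=.15)
c=calibration('wrist'); im=get_image('wrist');cv2.imwrite('pics/c_wrist.png',im)
print(current_ft_force(),current_wrist_torque())
g=current_tool_pos()
for x in masks_of('wrist','bowl'): print(x['score'],x['xy'],fitmask('wrist',x['mask'],'bowl',np.array([.4957,.3160]),z=g[2]-.036,c=c))
cv2.imwrite('pics/c_side.png',get_image('side'))
print(current_t(),current_gripper_width(),g)
```

```text
False
0.007350259043401839 [0.43654011 0.3170466  0.03621583] 6.3
[ 0.28677995 -0.32885571 -2.77221522] [ 0.0365336   0.16952533 -0.02416352]
0.75 [380.1, 8.6] (array([0.4957, 0.316 ]), np.float64(0.0))
0.71 [406.8, 236.9] (array([0.49607157, 0.31525772]), np.float64(0.7465660724631489))
7.625 0.007166999653221862 [0.43612469 0.31685697 0.18899242]
```

View pics/c_wrist.png

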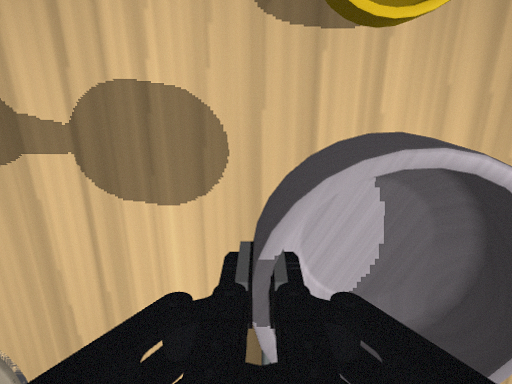

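View pics/c_side.png

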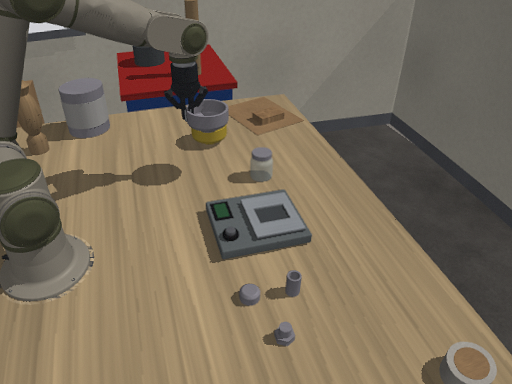

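Run:
```python
from h import *
q=list(down(1,0))
move_pose([.50,-.13,.22],q)
c=calibration('wrist'); im=get_image('wrist');cv2.imwrite('pics/d_wrist.png',im)
import json;json.dump({k:np.array(v).tolist() for k,v in c.items()},open('d_c.json','w'))
print(current_ft_force(),current_wrist_torque(),current_t())
print(proj('wrist',[[.5535,.02,.049],[.636,.02,.049],[.636,-.042,.049],[.5535,-.042,.049]],c))
```

```text
[-1.15426737 -0.05599538 -3.37242301] [ 0.06408773  0.1502646  -0.0004027 ] 9.3333
[[322.32652998   2.75235917]
 [418.76194643   2.12178202]
 [407.51737494  79.33783201]
 [317.95153624  79.63963039]]
```

View pics/d_wrist.png

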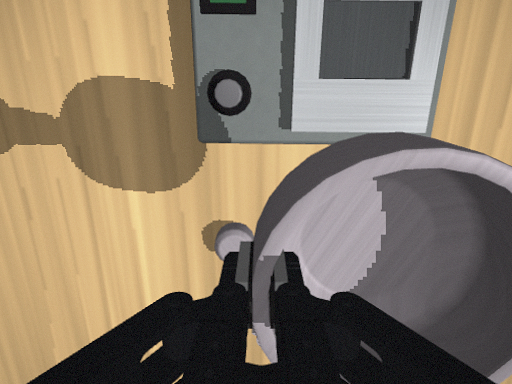

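```bash
python3 - <<'E'
import cv2
im=cv2.imread('pics/d_wrist.png')
cv2.imwrite('pics/z3.png',cv2.resize(im[0:150,190:450],None,fx=3,fy=3,interpolation=cv2.INTER_CUBIC))
E
python3 - <<'E'
from h import *
import json
c=json.load(open('d_c.json'))
for p,z in [((319,79),.049),((411,79),.049),((293,130),.049),((430,133),.049),((198,141),.036),((430,143),.036),((229,93),.052),((229,93),.046)]: print(p,atz('wrist',p,z,c).round(4))
E
```

```text
(319, 79) [ 0.5544 -0.0414  0.049 ]
(411, 79) [ 0.6391 -0.0417  0.049 ]
(293, 130) [ 0.532 -0.088  0.049]
(430, 133) [ 0.6651 -0.0911  0.049 ]
(198, 141) [ 0.4362 -0.101   0.036 ]
(430, 143) [ 0.6736 -0.1031  0.036 ]
(229, 93) [ 0.471  -0.0537  0.052 ]
(229, 93) [ 0.4705 -0.0539  0.046 ]
```

View pics/z3.png

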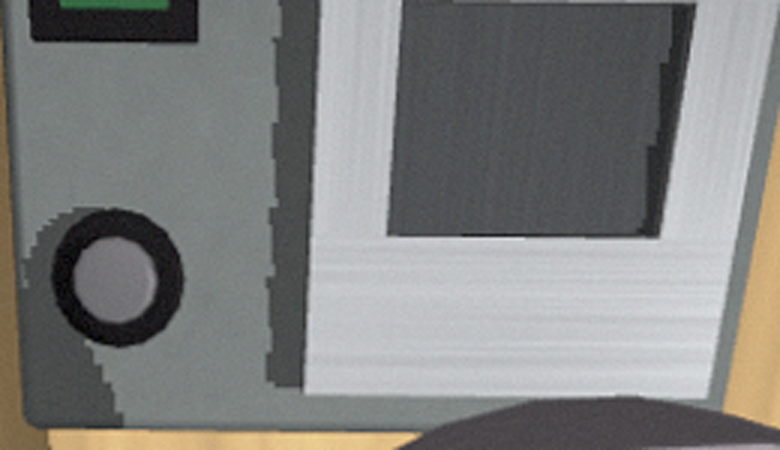

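The wrist view shows the pocket's near edge along row 79 (columns 319 to 411) and its far edge near row 1, so its centre is about (0.596, -0.010). The key is at (229,93), about (0.471, -0.054). The tray and casing agree with the given sizes. Next I'll land the bowl to +y of the pocket.

```bash
python3 - <<'E'
from h import *
q=list(down(1,0))
move_pose([.536,.0,.14],q)
move_linear([.536,.0,.10],rate=.08); wait(.2)
f0=current_ft_force();print('f0',f0,current_wrist_torque())
print(move_linear([.536,0,.076],rate=.02,until_force=2.5))
wait(.1)
print(current_tool_pos(),current_ft_force()-f0,current_wrist_torque(),current_t())
c=calibration('wrist');cv2.imwrite('pics/e_wrist.png',get_image('wrist'));cv2.imwrite('pics/e_side.png',get_image('side'));cv2.imwrite('pics/e_top.png',get_image('top'))
np.save('f0.npy',f0)
E
python3 -c "
import cv2
im=cv2.imread('pics/e_side.png');cv2.imwrite('pics/e_side_z.png',cv2.resize(im[120:260,180:330],None,fx=4,fy=4))"
```

```text
f0 [-0.30744823 -0.27737879 -2.88305488] [0.00405539 0.14846187 0.04755844]
True
[ 5.35683581e-01 -2.78795698e-05  8.40332452e-02] [-0.03278858 -0.37254547  5.42902234] [-0.03960983 -0.1355728  -0.05846864] 11.75
```

View pics/e_wrist.png

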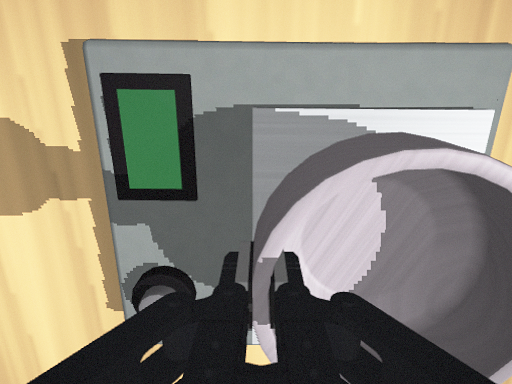

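View pics/e_side_z.png

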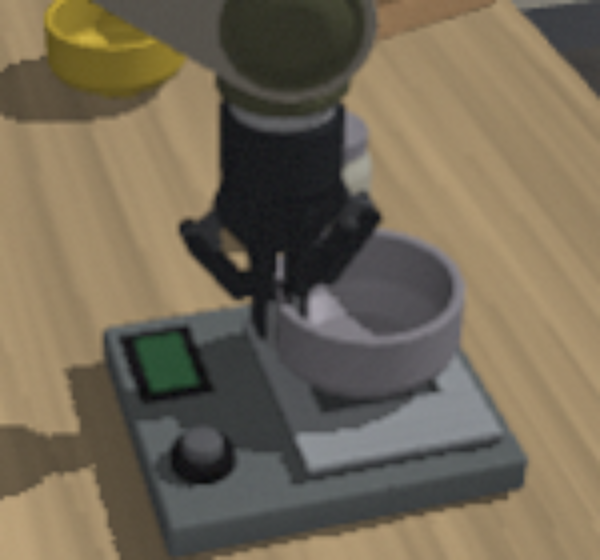

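Contact came at TCP z = 0.084 with about 5 N, which matches the tray top. The side view shows the pocket's dark edge still visible at -y of the foot. Now I'll slide toward -y, regulating the force.

```bash
cat > slide.py <<'E'
from h import *
import sys
f0=np.load('f0.npy')
p=current_tool_pos().copy(); cx=.536; cz=p[2]; y=p[1]; ye=float(sys.argv[1]); st=float(sys.argv[2]); F=4.
z0=cz
while (ye-y)*np.sign(st)>0 and current_t()<float(sys.argv[3]):
    y+=st
    hit=move_linear([cx,y,cz],rate=.02,until_force=9)
    f=current_ft_force()-f0; p=current_tool_pos()
    print(f"{p[1]:.4f} {p[2]:.4f} cz{cz:.4f} F {f.round(1)} t{current_t():.2f}",hit)
    if abs(f[1])>10 or f[2]>14: print('force');break
    # regulate
    n=0
    while f[2]<1.0 and cz>z0-.0075 and n<10:
        cz-=.0007; n+=1
        move_linear([cx,p[1],cz],rate=.02,until_force=8); f=current_ft_force()-f0
    if n: print('  lowered',cz,current_tool_pos().round(4),f.round(1))
    else: cz-=np.clip((F-f[2])/8000*.6,-.0006,.0006)
    if current_tool_pos()[2]<z0-.0035: print('dropped');break
E
python3 slide.py -0.019 -0.0015 25
```

```text
-0.0011 0.0839 cz0.0839 F [-0.6  3.1  8.1] t12.15 False
-0.0028 0.0841 cz0.0842 F [0.6 5.3 5.3] t12.40 False
-0.0046 0.0842 cz0.0843 F [1.5 2.7 5.4] t12.65 False
-0.0065 0.0839 cz0.0844 F [ 0.  -0.   0.8] t12.90 False
  lowered 0.08163436544793617 [ 0.5361 -0.0065  0.0816] [ 0.8 -1.6  1.1]
-0.0074 0.0815 cz0.0816 F [1.  0.5 0.3] t14.15 False
  lowered 0.07953436544793616 [ 0.536  -0.0074  0.0798] [-2.2 -0.5  4.9]
dropped
```

Run:
```python
from h import *
f0=np.load('f0.npy')
print(current_tool_pos(),current_ft_force()-f0,current_wrist_torque(),current_t())
cv2.imwrite('pics/f_wrist.png',get_image('wrist'));im=get_image('side');cv2.imwrite('pics/f_side_z.png',cv2.resize(im[120:260,180:330],None,fx=4,fy=4))
```

```text
[ 0.53600239 -0.00737819  0.07977694] [-2.16385759 -0.45935166  4.86518009] [0.01663021 0.43338082 0.081281  ] 14.9
```

View pics/f_side_z.png

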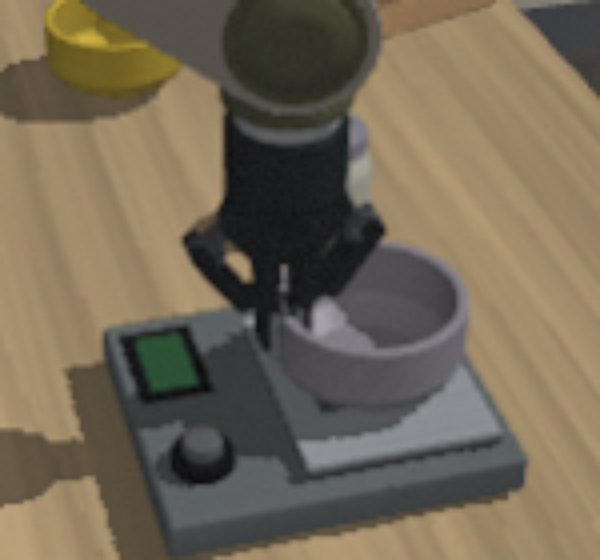

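View pics/f_wrist.png

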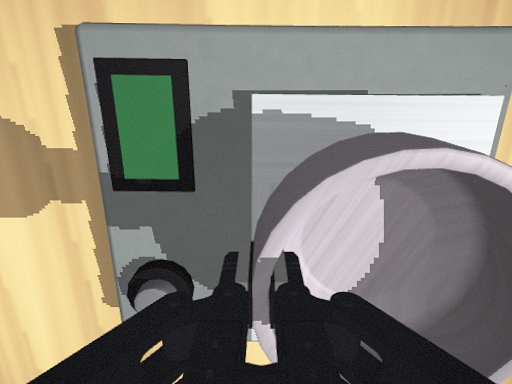

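Run:
```python
from h import *
f0=np.load('f0.npy')
def rep(s): print(s,current_tool_pos().round(4),(current_ft_force()-f0).round(1),current_wrist_torque().round(2),round(current_t(),2))
x,y,z=.536,-.0074,.0798
for dy in (-.001,-.002,-.003,-.004,-.005):
    h=move_linear([x,y+dy,z],rate=.02,until_force=5);rep(dy)
    if h:break
    f=current_ft_force()-f0
    if f[2]<2: z-=.0004
    if f[2]>7: z+=.0003
p=current_tool_pos();
move_linear([x,p[1]+.0007,z],rate=.02)
y=current_tool_pos()[1]
for dy in (.001,.002,.003,.004,.005):
    h=move_linear([x,y+dy,z],rate=.02,until_force=5);rep(dy)
    if h:break
```

```text
-0.001 [ 0.5362 -0.0083  0.0799] [-0.1  1.4  3.2] [0.26 0.13 0.07] 15.25
-0.002 [ 0.5362 -0.0094  0.0799] [1.4 2.  3.2] [ 0.42 -0.04  0.18] 15.5
-0.003 [ 0.5361 -0.0104  0.0798] [1.2 1.7 3.7] [ 0.44 -0.16  0.14] 15.75
-0.004 [ 0.536  -0.011   0.0798] [1.  4.8 3.4] [ 1.1  -0.18  0.32] 16.0
-0.005 [ 0.5359 -0.0115  0.0797] [0.4 7.9 4.2] [ 1.6  -0.19  0.42] 16.25
0.001 [ 0.5361 -0.01    0.0798] [ 0.6 -0.3  3.3] [ 0.07 -0.05 -0.04] 16.75
0.002 [ 0.5361 -0.0091  0.0799] [ 0.3 -2.3  2.9] [-0.5  -0.09 -0.14] 17.0
0.003 [ 0.5361 -0.0077  0.0798] [ 0.7 -2.4  3.9] [-0.5  -0.05 -0.16] 17.25
0.004 [ 0.536  -0.0066  0.0798] [ 0. -2.  4.] [-0.45 -0.09 -0.07] 17.5
0.005 [ 0.536  -0.006   0.0798] [ 0.4 -4.3  3.8] [-0.96  0.04 -0.26] 17.75
```

The foot is trapped on both sides along y (walls felt at about -0.0105 and -0.0065) and is 4 to 5 mm lower, so it is in the pocket. I'll centre it, release and look.

Run:
```python
from h import *
q=list(down(1,0))
move_linear([.536,-.0086,.080],rate=.02)
gripper_to(.045)
print(current_gripper_width(),current_ft_force(),current_tool_pos(),current_t())
move_linear([.536,-.0086,.20],rate=.15)
move_pose([.46,-.11,.24],q)
c=calibration('wrist');im=get_image('wrist');cv2.imwrite('pics/g_wrist.png',im)
for z in (.044,.049):
  for x in masks_of('wrist','bowl')[:2]: print(z,x['score'],fitmask('wrist',x['mask'],'bowl',np.array([.596,-.0103]),z=z,c=c))
im=get_image('side');cv2.imwrite('pics/g_side_z.png',cv2.resize(im[120:260,180:330],None,fx=4,fy=4))
print(masks_of('side','bowl')[0]['xy'])
im=get_image('top');cv2.imwrite('pics/g_top_z.png',cv2.resize(im[140:245,240:330],None,fx=5,fy=5))
def key():
  r=masks_of('wrist','tare_top');print([(x['score'],x['xy'],atz('wrist',x['xy'],.05,c).round(4)) for x in r])
key()
import json;json.dump({k:np.array(v).tolist() for k,v in c.items()},open('g_c.json','w'))
print(current_t())
```

```text
0.04483721011560547 [7.58092192e-01 2.12450204e-01 4.92190998e-05] [ 0.53597897 -0.00858265  0.07997492] 18.5
0.044 0.6 (array([ 0.59571778, -0.00847882]), np.float64(0.9910177786037285))
0.044 0.39 (array([ 0.49085173, -0.02532544]), np.float64(0.6834451315210255))
0.049 0.6 (array([ 0.59430631, -0.00764954]), np.float64(0.9823808913636912))
0.049 0.39 (array([ 0.49120129, -0.02549328]), np.float64(0.6808261581598467))
[202.9, 126.4]
[(0.78, [271.0, 112.1], array([ 0.4707, -0.0534,  0.05  ]))]
20.3917
```

View pics/g_wrist.png

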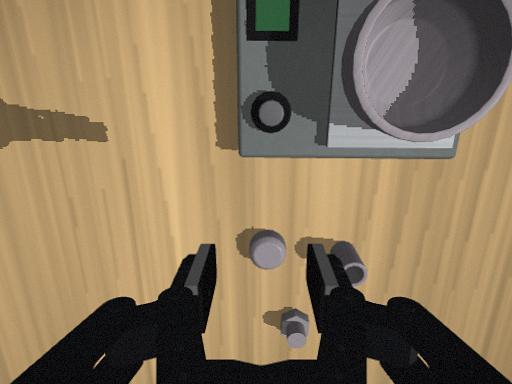

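View pics/g_side_z.png

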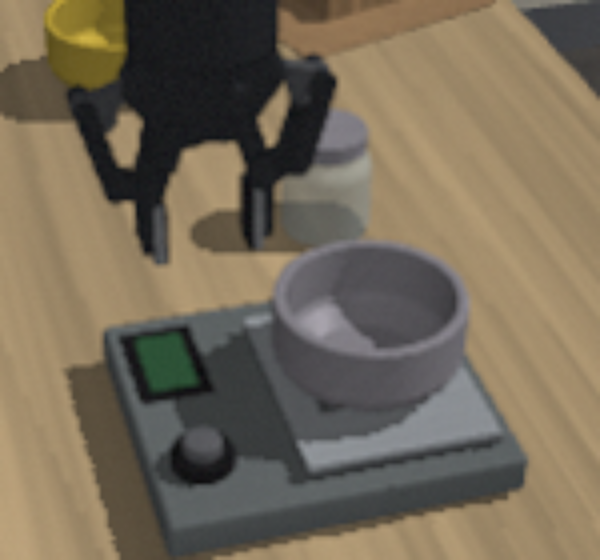

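View pics/g_top_z.png

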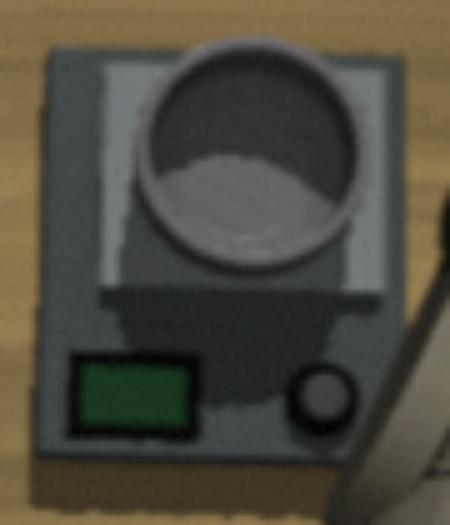

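The bowl is level at pocket height: the silhouette fit is 0.991 for z = 44 mm against 0.982 for 49 mm, centred at (0.596, -0.0085). The key is at (271,112), which gives (0.4707, -0.0534), in agreement with the earlier measurements. Next I'll press it with the fingers shut.

Run:
```python
from h import *
q=list(down(0,1)); K=[.4708,-.0535]
move_pose(K+[.12],q); gripper_to(0); 
move_linear(K+[.068],rate=.08); wait(.25)
f0=current_ft_force();print(f0)
h=move_linear(K+[.030],rate=.01,until_force=1.0)
z0=current_tool_pos()[2];f=(current_ft_force()-f0)
print(h,z0,f,current_t())
z=z0; log=[]
while h and z>z0-.0056:
    z-=.0008; move_linear(K+[z],rate=.01,until_force=7)
    fz=(current_ft_force()-f0)[2];log.append((round(current_tool_pos()[2],4),round(fz,1),round(current_t(),2)))
    if fz>7.5: break
print(log)
```

```text
[-0.12437153 -0.46900718 -0.55532956]
True 0.057526039822202474 [ 1.6460269  -0.60148248  2.2652905 ] 24.75
[(np.float64(0.0568), np.float64(2.9), 25.0), (np.float64(0.0559), np.float64(3.6), 25.25), (np.float64(0.0552), np.float64(3.8), 25.5), (np.float64(0.0543), np.float64(4.9), 25.75), (np.float64(0.0535), np.float64(5.0), 26.0), (np.float64(0.0528), np.float64(5.5), 26.25), (np.float64(0.0521), np.float64(6.8), 26.5)]
```

Run:
```python
from h import *
K=[.4708,-.0535]
wait(.55);print(current_ft_force(),current_tool_pos(),current_t())
move_linear(K+[.07],rate=.06);print(current_t(),current_ft_force())
move_linear(K+[.18],rate=.2)
q=list(down(0,1))
move_pose([.53,-.24,.2],q);gripper_to(.06)
c=calibration('wrist');im=get_image('wrist');cv2.imwrite('pics/i_wrist.png',im)
for x in masks_of('wrist','coupling')[:2]: print(x['score'],x['xy'],fitmask('wrist',x['mask'],'coupling',np.array([.568,-.241]),c=c))
im=get_image('top');cv2.imwrite('pics/i_top_z.png',cv2.resize(im[140:245,240:420],None,fx=4,fy=4))
print(current_t())
```

```text
[-1.17345301  0.51224888  6.71141134] [ 0.47087474 -0.05352571  0.05205497] 27.05
27.5 [-0.13534426  0.23905897 -1.23925858]
0.93 [259.0, 205.2] (array([ 0.56892523, -0.24003137]), np.float64(0.899849423166179))
29.7583
```

View pics/i_wrist.png

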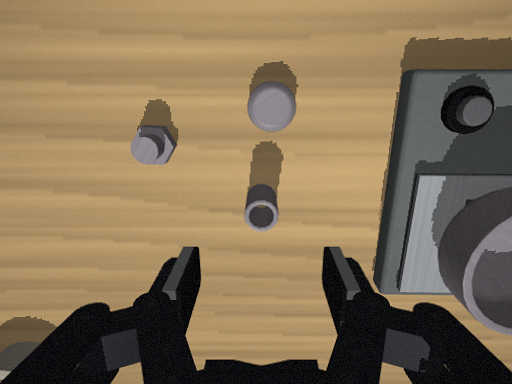

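View pics/i_top_z.png

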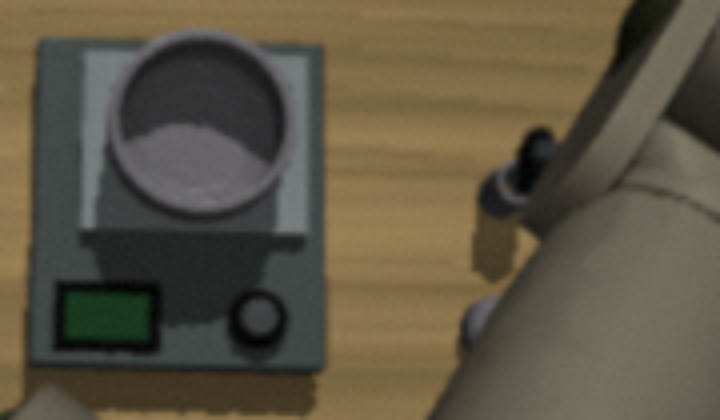

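The key has sprung back up and the bowl is unmoved. The coupling is at (261,207) in the wrist view, which gives (0.569, -0.240) and agrees with top and side. I'll grasp it.

Run:
```python
from h import *
q=list(down(0,1)); C=[.5688,-.2402]
move_linear(C+[.10],rate=.15)
print(move_linear(C+[.027],rate=.1,until_force=6))
gripper_to(0);print(current_gripper_width(),current_tool_pos(),current_t())
move_linear(C+[.22],rate=.15); wait(.2)
print(current_gripper_width(),current_ft_force())
cv2.imwrite('pics/j_wrist.png',get_image('wrist'))
move_pose([.5957,-.0087,.22],q)
move_linear([.5957,-.0087,.105],rate=.1); wait(.2)
f0=current_ft_force()
print(move_linear([.5957,-.0087,.078],rate=.02,until_force=2.0),current_tool_pos(),current_ft_force()-f0,current_t())
cv2.imwrite('pics/k_wrist.png',get_image('wrist'))
```

```text
False
0.032605971252360776 [ 0.56917237 -0.24030032  0.02794158] 31.875
0.03242872715077686 [ 0.04491085 -0.2915749  -2.48048293]
True [ 0.59562012 -0.0087192   0.08659393] [ 0.85732819 -0.25013375  5.76723819] 36.875
```

View pics/k_wrist.png

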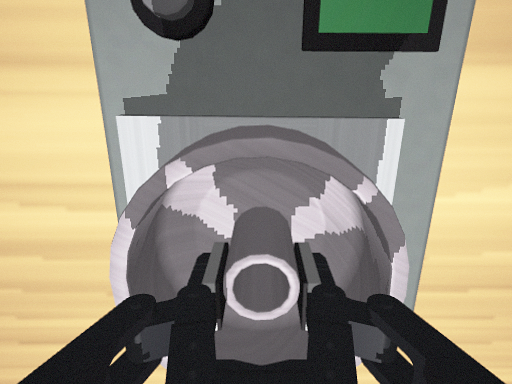

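The coupling is upright at (262,285), centred in the bowl. Contact came at the expected floor height, so I'll release and retreat.

Run:
```python
from h import *
q=list(down(0,1))
gripper_to(.052);print(current_ft_force())
move_linear([.5957,-.0087,.22],rate=.12)
move_pose([.45,-.0087,.26],q); wait(.3)
c=calibration('wrist');cv2.imwrite('pics/l_wrist.png',get_image('wrist'))
for z in (.044,.049):
  for x in masks_of('wrist','bowl')[:1]: print(z,x['score'],fitmask('wrist',x['mask'],'bowl',np.array([.596,-.0103]),z=z,c=c))
im=get_image('side');cv2.imwrite('pics/l_side.png',cv2.resize(im,None,fx=1.5,fy=1.5))
print(current_t())
```

```text
[ 0.07087147 -0.24657727 -0.05371055]
0.044 0.84 (array([ 0.59497452, -0.00911278]), np.float64(0.856796861723623))
0.049 0.84 (array([ 0.59197737, -0.00919181]), np.float64(0.8373213650708972))
39.6667
```

View pics/l_wrist.png

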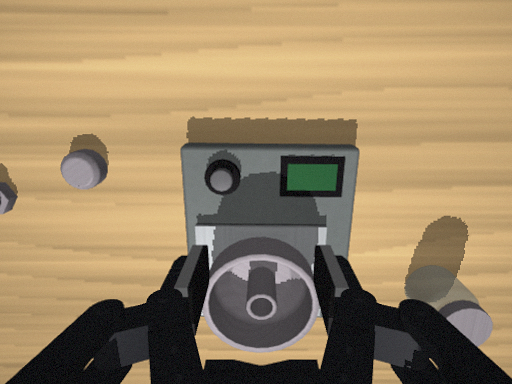

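View pics/l_side.png

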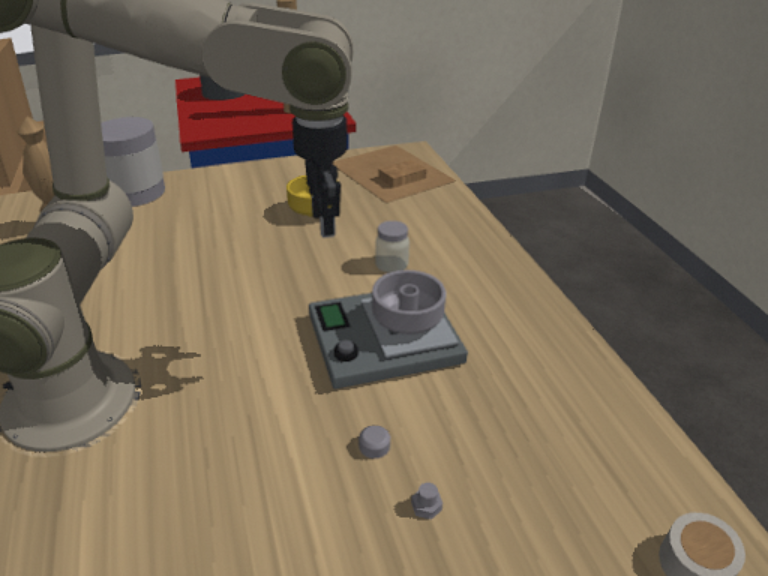

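The coupling stands in the bowl at (261,305) in the wrist view. The bowl is level and seated, the key is up, and the cap, plug and jar are in place. I'll hand in.

```bash
python3 -c "
from h import *
sign_off();print(current_t())"
```

```text
the job is handed in; nothing more can be done
the job is handed in; nothing more can be done
```

The job is done and was handed in after about 40 s of the 72 s allowed. I had no direct readings for the tare joint or the contact forces. The figures below come from the wrist force and the pictures.

- **Bowl:** I pinched the grey bowl by its wall, landed it on the tray beside the pocket, and slid it across with about 5 N, 8 N at most. It dropped about 4–5 mm and I felt the pocket wall on both sides, pushing up to about 8 N sideways, well under the roughly 18 N that shifts the tray. After release, the silhouette fit favoured a level bowl at pocket height (0.991 against 0.982 for standing on the tray).
- **Tare key:** I pressed it about 5.5–6 mm with a peak of about 7 N and held it there for a little over a second. It sprang back up, and I stayed clear of it afterwards.
- **Coupling:** I set it upright in the middle of the bowl, with a contact force of about 6 N. In the last pictures it stands in the bowl, the bowl is still seated, the key is up, and the cap, hexplug and jar look unmoved.

**Checks that disagreed:**
- The side camera put the bowl's first position about 8 mm off in y from the wrist and top cameras. I used the wrist measurement.
- The last bowl fit was poorer (0.86) because the fingers partly hid it, though it still favoured pocket height.

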